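# Return the table buzzer through the sprung flap

## Task

Hand in the karaoke room's table buzzer: with one fingertip push the spring flap of the returns box open, keep it open with that finger, and with the other finger push the round black buzzer along the shelf and over the sill so that it drops into the box. Nothing is picked up: the buzzer only slides, and the finger, not the buzzer, pushes the flap. Let the flap close behind it, and leave the rest of the table as it stands.

Things in the scene. Friction and masses are not known exactly. Their poses are not given: they have to be found in the camera images.
- returns_box: Fixed wooden box (sizes in mm throughout), 340 long (its x), 240 wide (its y). Origin on the table under the middle of the gate, which is the plane x = 0. +x: the way to push (away from the robot, yaw up to 0.3 rad); +y: left; z up. x -170 to 0 is a flat shelf 70 above the table. A hood covers it from x = 122 on; before that it is open above: fingers pointing down can pass the gate.
- sill (a point): Point on the edge of the shelf at the middle of the gate: box x = 0, y = 0, 70 above the table.
- hinge (a point): Foot of the flap's upright hinge: box x = 0, y = 55, 70 above the table. A front wall, 40 above the shelf and 16 thick, fills the gate plane to the left of it, y 60 to 120.
- flap (a joint): Angle of the aluminium gate flap about the upright hinge. 110 long, 4 thick, from 3 to 39 above the shelf. 0: shut, across the gate from the hinge to box y = -55. It opens only inwards, free end swinging to +x, to 1.6 rad (pointing along +x). A spring shuts it: 0.14 N m shut, 0.27 fully open (about 5 N to push it 27 from the hinge); let go, it shuts in about half a second.
- flap_edge (a point): Middle of the free upright edge of the flap, 110 from the hinge, 21 above the shelf.
- buzzer: The table buzzer: loose round puck of smooth, slippery black plastic (friction about 0.3) with a small flat grey button on top, 56 in diameter, 26 high, 60 to 130 g. Origin at the centre of its underside. It starts flat on the box's shelf, its centre 60 to 115 before the gate (box x) and at box y -29 to -16, so near the fence.
- sake_cup: Bystander: small white cup, 48 in diameter, 42 high, on the left part of the box's shelf (box y about 90, x -120 to -60). Origin at the centre of its underside.
- candy_tin: Bystander: small upright round steel tin, 36 in diameter, 30 high, on the ledge to the right of the fence (box y about -93). Origin at the centre of its underside.
- mug_a: Bystander: glass beer mug, 80 in diameter, 110 high, on the table to the left of the box. Origin at the centre of its underside.
- mug_b: Bystander: glass beer mug, 80 in diameter, 110 high, on the table to the right of the box. Origin at the centre of its underside.
- microphone: Bystander: black microphone, 205 long, 50 thick, lying on the table to the right of the box. Origin under the end of its handle; its x runs towards its head.
- fence_mid (a point): On the fence: an upright board right of shelf, gate and well, running straight along the whole box. Its inner face is at box y = -58; this point is on that face's foot at x = 0. It is 8 thick, 40 high above the shelf. To its right is a ledge as high as the shelf.
- well_floor (a point): Point on the floor of the open well behind the gate, 12 above the table (58 below the shelf), at box (80, 10). The well spans box x 0 to 160 and y -58 to 78. Its left and back walls rise 40 above the shelf.
Not all that is in view belongs to the job. What is meant by the buzzer is not purple, and is the larger of those in its own colour.

How it is judged (in metres and radians):
On the way, in this order (a step that is already met when the one before it is completed fails the run):
1. a finger pushes the flap open (over 0.3 rad) while the buzzer is still on the shelf, its centre before the gate and clear of the flap (value of joint flap above 0.3 rad and contact force between the fingers and flap above 0.3 N and x of buzzer in the frame of returns_box below -0.008 m and contact force between buzzer and flap below 0.3 N), for 0.05 s.
2. the buzzer's centre comes to the sill (within 4 mm) and goes over it while a finger holds the flap open (x of buzzer in the frame of returns_box above -0.004 m and value of joint flap above 0.5 rad and contact force between the fingers and flap above 0.3 N), for 0.05 s.
At the end, for the whole second after the job is handed in: The buzzer lies or leans at rest in the well of the box (its underside's centre at or behind the gate plane, within 5 mm, before the back wall, and less than 55 mm above the table), and the flap has closed to within 0.06 rad (x of buzzer in the frame of returns_box between -0.005 and 0.16 m and y of buzzer in the frame of returns_box between -0.06 and 0.08 m and height (world z) of buzzer below 0.055 m and linear speed of buzzer below 0.02 m/s and value of joint flap below 0.06 rad); the robot touches nothing.
It fails at once if the buzzer is lifted (its underside's centre more than 15 mm above the shelf) (height (world z) of buzzer above 0.085 m).
It fails at once if the buzzer and the flap press on each other with more than 1.5 N (the buzzer is not to push the flap) (contact force between buzzer and flap above 1.5 N).
It fails at once if a bystander is moved by more than 15 mm (distance of any of sake_cup, candy_tin, mug_a, mug_b, microphone from where it was at the start of the episode above 0.015 m).
It also fails if it takes over 32 s, if anything falls off the work surface, if the arm or the gripper's body presses on something with over 40 N, if the wrist force passes 120 N, or if a joint passes its speed limit or range.

## Robot

A 6-joint arm with a two-finger parallel gripper is mounted at the origin on the work surface. World frame = base frame: x ahead of the robot, y to its left, z up, the work surface at z = 0. Lengths are in m, angles in degrees, forces in N, time in s.
With the tool pointing down it reaches from about 0.275 to 0.825 m from the base axis. Payload 4.9 kg.
Tool frame: the origin (TCP) lies where the fingers leave the gripper's body, on its centre line; the fingertips stand 73 mm ahead of it and the grasp point (between the pads) lies 54 mm ahead of it (robot.grasp_offset is the distance from the TCP to the grasp point, in m); z points along the fingers, y is the direction in which the jaws open and shut (so a half turn about z gives the same grasp; the last joint's range is limited). The gripper opens to 85 mm and grips with 20 to 120 N. Pads are 22 mm wide; open, the fingers measure 114 mm over their backs; the gripper's body (76 mm by 85 mm) begins 54 mm behind the grasp point. The pads swing forward as they close: fully open they stand 13 mm farther back than shut.
Start: joints at [55.508, 18.69, -11.035, 60.275, 0, 82.311], TCP at [0.248, 0.491, 0.304] pointing down, gripper open.
Joint ranges: [-152.03, 152.03], [-55.5, 102.48], [-74.3, 77.21], [-110.64, 120.58], [-84.22, 78.4], [-180, 180]. Speed limits (degrees/s): [147.25, 147.25, 180, 180, 180, 180].

## Interface

Orientations are given as a 3x3 rotation matrix whose columns are the frame's x, y, z axes.
In Python, from bench import get_obs, vision, robot gives the robot as it stands.
- The arm moves only by the tool step_arm, never from a script. Its argument "motion" is a list that holds one entry, the list of rows, each a list of 5 numbers: the shift along the tool's x, y, z in cm, then the turn about the tool's z in rad, then the closure, from -1 (fully open) to 1 (shut). In form: [[[x, y, z, roll, gripper], ...]]. A call has 1 to 12 rows; each row shifts and turns the commanded pose from where the row before left it, along the tool's axes as they then stand; what a row does not reach is not made up. A row lasts 1/10 s, in which the tool goes at most 50 mm and 8.59 degrees, less where a joint would pass 70% of its speed; a pose out of reach is approached as far as the arm can. A call with a gripper value outside its range is refused whole. The fingers move at their own pace and stop on an object; "newtons" is the grip in N (left out, the last holds). Time passes only in rows, so rows that do not move let the fingers close. It gives the time, the measured TCP pose, the force and the opening at its end, in the units of the state.
- get_obs(): the state, without advancing time (a new reading comes with each control period).
- vision.grab_frame(name): name is "side" or "top" or "wrist"; returns the picture (420x560x3 uint8, red, green, blue); there is no depth.
- vision.camera_info(name): a dict with "fx", "fy", "cx", "cy" (pixels), "R" (3x3) and "t" (3): a world point X has camera coordinates R X + t. Camera axes: x right, y down, z forward; pixel columns grow to the right and rows downward; lengths in m; the calibration is good to about 2 mm. A picture is of the moment at which its call begins: read the wrist's pose just before it. camera_info takes no time and is no camera call; for the wrist camera it gives the pose at the moment of the call.
- robot.job_done(): hands the job in, once; it reports no verdict.
The state is a dict: "t": time; "q": joint angles; "joint_vel": joint speeds; "effort": joint torques, N m; "tool_pos": TCP position; "tool_rot": TCP orientation; "force": force on the tool from outside, world axes, zero at the start; "ft_torque": the same for the moment, N m; "width": finger opening in m.
Only numpy, scipy, OpenCV 4.12 (cv2) and the standard library are available. Lean on these libraries where they do the work, as an engineer would, in place of code of your own. Each camera call takes 0.05 s, during which the arm holds its last target.

## Working session

There is one attempt and no reset: what is moved stays moved. The work goes in short steps, Python scripts to look and compute and a tool call to move; the robot and the scene stay as the last step left them, time stands still between calls to the robot, and variables do not carry over. Pictures are saved under pics/ and viewed, and the job is handed in when it is done.

Besides the shell and the picture viewer there is one more tool, called by a JSON object that holds its "api" and its "payload", one argument or row to a line. step_arm: Moves the arm, as the interface text tells. Its arguments: {"type":"object","properties":{"motion":{"type":"array"},"newtons":{"type":"number"}},"required":["motion"]}

```bash
mkdir -p pics; ls
python3 - <<'E'
from bench import get_obs, vision, robot
import cv2
for n in("side","top","wrist"):
    i=vision.camera_info(n); print(n,i)
    cv2.imwrite(f"pics/{n}0.png",vision.grab_frame(n)[:,:,::-1])
print(get_obs())
E
```

```text
pics
side {'fx': 537.058667895276, 'fy': 537.058667895276, 'cx': 277.1928585056757, 'cy': 210.96797603828773, 'R': array([[ 0.96658757, -0.25614431,  0.00992745],
       [-0.11055324, -0.45149984, -0.88539589],
       [ 0.23127136,  0.85471515, -0.46473172]]), 't': array([-0.54404269,  0.15246586,  1.2811604 ])}
top {'fx': 517.1372333180628, 'fy': 517.1372333180628, 'cx': 277.8141937649444, 'cy': 213.7599476599844, 'R': array([[ 0.01495124, -0.99988701, -0.00155919],
       [-0.99858779, -0.01485227, -0.05100826],
       [ 0.05097934,  0.00231963, -0.99869701]]), 't': array([0.00786854, 0.55201124, 1.62034672])}
wrist {'fx': 333.93866681502755, 'fy': 333.93866681502755, 'cx': 277.56143960825733, 'cy': 214.78120621499983, 'R': array([[ 0.45073862,  0.89265284, -0.00236736],
       [ 0.85554121, -0.43123956,  0.28649901],
       [ 0.25472326, -0.13116155, -0.95807761]]), 't': array([-0.5483148 , -0.03735015,  0.37994283])}
{'t': 0.15, 'q': array([ 5.55111433e+01,  1.87232283e+01, -1.10759364e+01,  6.02745488e+01,
        1.36083909e-03,  8.23126661e+01]), 'joint_vel': array([ 0.00461035, -0.12286331,  0.21842143,  0.08664243, -0.04430377,
        0.02537409]), 'effort': array([ 1.28809694e-03, -4.43703425e+01,  2.62665027e+01,  1.04891459e-02,
       -1.27504231e-04,  2.77143002e-07]), 'tool_pos': array([0.2477819 , 0.4906637 , 0.30329329]), 'tool_rot': array([[-8.92573754e-01,  4.50900803e-01, -7.48075974e-04],
       [ 4.50901381e-01,  8.92573162e-01, -1.04696604e-03],
       [ 1.95634710e-04, -1.27180290e-03, -9.99999172e-01]]), 'force': array([ 0.79639647, -0.2703305 , -0.6919455 ]), 'ft_torque': array([-0.01723116,  0.03405447,  0.03970598]), 'width': 0.08573413283617408}
```

View pics/top0.png

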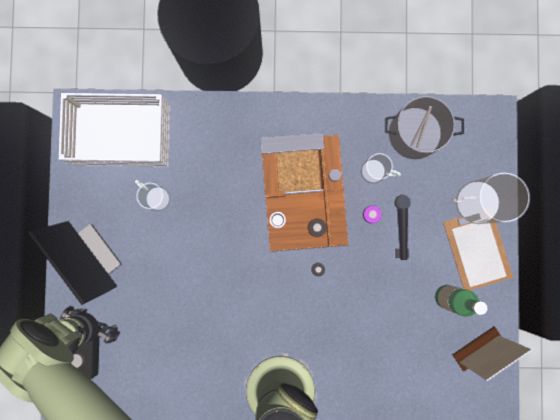

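View pics/side0.png

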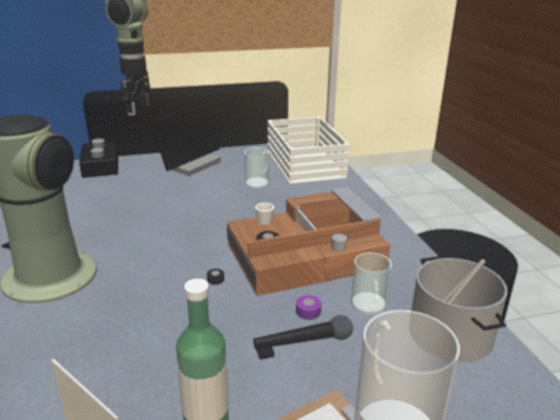

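View pics/wrist0.png

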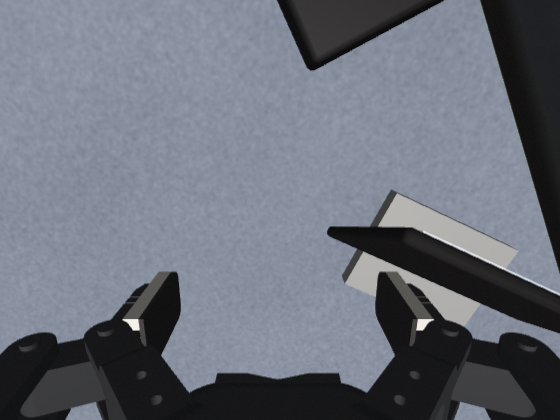

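Candidates in the top view are the black puck on the shelf (317,227), a smaller black puck on the table (318,269) and a purple puck (373,214). The shelf puck is the one meant, because it is the larger black one. I'll confirm that with an enlarged crop.

Run:
```python
import cv2
im=cv2.imread("pics/top0.png")[125:285,250:390]
cv2.imwrite("pics/top_crop.png",cv2.resize(im,None,fx=3.7,fy=3.7,interpolation=cv2.INTER_CUBIC))
im=cv2.imread("pics/side0.png")[180:330,200:400]
cv2.imwrite("pics/side_crop.png",cv2.resize(im,None,fx=4,fy=4,interpolation=cv2.INTER_CUBIC))
```

```text
(no output)
```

View pics/top_crop.png

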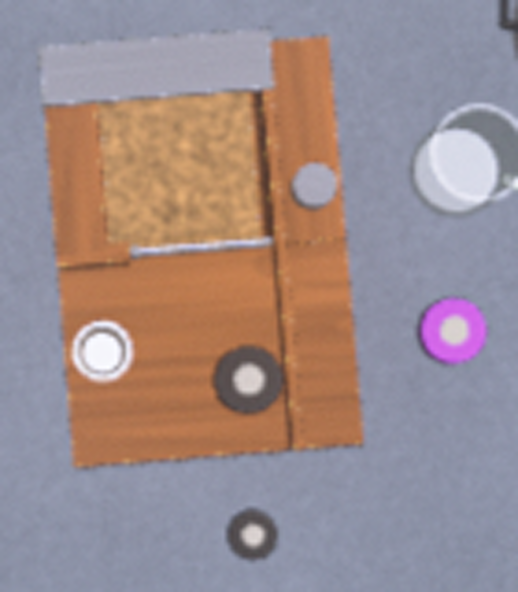

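View pics/side_crop.png

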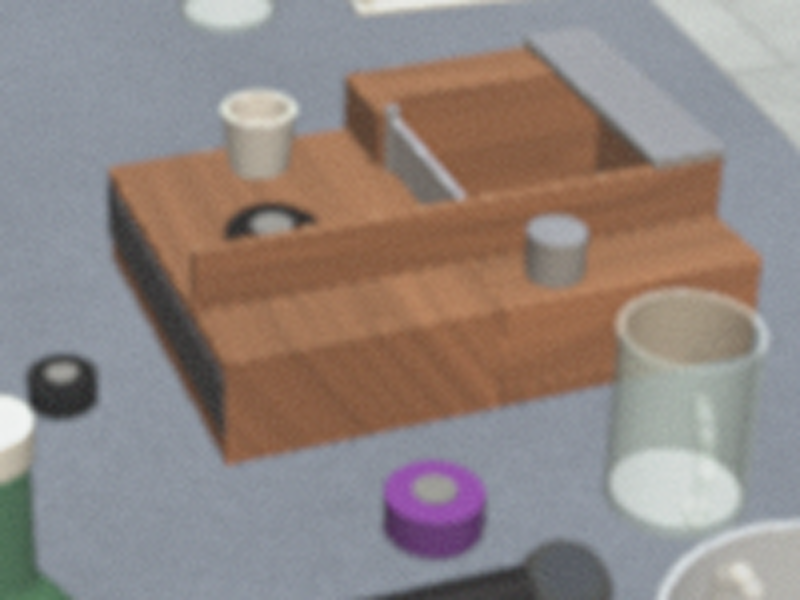

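The crop confirms it: the black puck on the shelf near the fence (crop 248,380) is larger than the black one on the table (252,534). Next I'll measure the box pose.

```bash
cat > h.py <<'E'
import numpy as np, cv2
from bench import get_obs, vision, robot
def ray(n,uv,z,info=None):
    i=info or vision.camera_info(n); R=i["R"];t=i["t"]
    c=-R.T@t; d=R.T@np.array([(uv[0]-i["cx"])/i["fx"],(uv[1]-i["cy"])/i["fy"],1])
    return c+d*(z-c[2])/d[2]
def proj(n,X,info=None):
    i=info or vision.camera_info(n); p=i["R"]@np.asarray(X)+i["t"]
    return np.array([i["fx"]*p[0]/p[2]+i["cx"],i["fy"]*p[1]/p[2]+i["cy"]])
E
python3 - <<'E'
from h import *
o=lambda u,v:((u+.5)/3.7-.5+250,(v+.5)/3.7-.5+125)
P={}
for k,uv,z in [("fl",(75,466),.07),("fr",(362,443),.07),("rr",(328,37),.07),("fenceTopF",(290,448),.11),
 ("hingeTop",(131,253),.109),("edgeTop",(272,241),.109),("buz",(248,380),.096),("cup",(102,350),.112),("tin",(314,186),.1),("small",(252,534),.02),("wallL",(61,266),.11),("hoodL",(44,104),.11)]:
    P[k]=ray("top",o(*uv),z);print(k,P[k].round(4))
print(np.linalg.norm(P["fl"]-P["fr"]),np.linalg.norm(P["rr"]-P["fr"]))
for a,b in(("fl","fr"),("fr","rr"),("hingeTop","edgeTop")):
    d=P[b]-P[a];print(a,b,np.degrees(np.arctan2(d[1],d[0])))
# hsv-based edges
im=cv2.imread("pics/top0.png");h=cv2.cvtColor(im,cv2.COLOR_BGR2HSV)
m=((h[...,0]<18)&(h[...,1]>90)).astype(np.uint8)*255
m[:125]=0;m[285:]=0;m[:,:255]=0;m[:,355:]=0
m=cv2.morphologyEx(m,cv2.MORPH_CLOSE,np.ones((5,5)))
# right edge: per row max ; front edge: per col max
r=[(np.nonzero(m[y])[0].max()+.5,y) for y in range(142,242)]
f=[(x,np.nonzero(m[:,x])[0].max()+.5) for x in range(274,344)]
for nm,p in(("right",r),("front",f)):
    W=np.array([ray("top",q,.07)[:2] for q in p],np.float32)
    l=cv2.fitLine(W,cv2.DIST_HUBER,0,.01,.01).ravel();print(nm,l,np.degrees(np.arctan2(l[1],l[0])))
# buzzer dark mask
m=((h[...,2]<95)&(h[...,1]<110)).astype(np.uint8)
n,L,s,c=cv2.connectedComponentsWithStats(m[205:250,300:335]);print(s,c+[300,205])
E
```

```text
fl [0.4365 0.0383 0.07  ]
fr [ 0.4589 -0.1973  0.07  ]
rr [ 0.7954 -0.1664  0.07  ]
fenceTopF [ 0.4543 -0.1344  0.11  ]
hingeTop [ 0.6093 -0.0047  0.109 ]
edgeTop [ 0.6207 -0.1183  0.109 ]
buz [ 0.5086 -0.1011  0.096 ]
cup [0.5305 0.0174 0.112 ]
tin [ 0.6669 -0.1527  0.1   ]
small [ 0.3803 -0.1115  0.02  ]
wallL [0.5978 0.0515 0.11  ]
hoodL [0.7291 0.0674 0.11  ]
0.23674195017717412 0.3379232457281017
fl fr -84.57012433093226
fr rr 5.2598076789136545
hingeTop edgeTop -84.27084668285524
right [ 0.99554473  0.09429041  0.6203555  -0.182118  ] 5.4104795
front [ 0.09595113 -0.99538606  0.44778523 -0.07890412] -84.49393
[[   0    0   35   45 1424]
 [   8   14   19   17  151]] [[317.09339888 226.94592697]
 [316.1192053  227.50993377]]
```

{"api": "step_arm", "payload": {
  "motion": [
    [[0,0,0,0.143,-1],[0,0,0,0.143,-1],[0,0,0,0.143,-1],[0,0,0,0.143,-1],[-4.3,-0.5,0,0,-1],[-4.3,-0.5,0,0,-1],[-4.3,-0.5,0,0,-1],[-4.3,-0.5,0,0,-1],[-4.3,-0.5,0,0,-1],[-4.3,-0.5,0,0,-1],[-4.3,-0.5,0,0,-1],[-4.3,-0.5,0,0,-1]]
  ]
}}

```text
t: 1.35
tool_pos: [0.388, 0.1724, 0.3039]
tool_rot: [[-0.507, 0.862, 0.0], [0.862, 0.507, 0.0], [-0.0, 0.0, -1.0]]
force: [0.2, 0.7, -1.4]
width: 0.0856
```

{"api": "step_arm", "payload": {
  "motion": [
    [[-4.3,-0.5,0,0,-1],[-4.3,-0.5,0,0,-1],[-4.3,-0.5,0,0,-1],[-4.3,-0.5,0,0,-1],[-4.3,-0.5,0,0,-1],[-4.3,-0.5,0,0,-1],[0,0,4,0,-1],[0,0,4,0,-1],[0,0,0,0,-1],[0,0,0,0,-1]]
  ]
}}

```text
t: 2.35
tool_pos: [0.492, -0.0634, 0.224]
tool_rot: [[-0.506, 0.862, -0.002], [0.862, 0.506, 0.001], [0.002, -0.001, -1.0]]
force: [-0.2, 0.6, 0.6]
width: 0.0853
```

Run:
```python
from h import *
for n in("wrist","side","top"):
    i=vision.camera_info(n)
    if n=="wrist": np.savez("w1.npz",**{k:i[k] for k in i}); print(-i["R"].T@i["t"])
    cv2.imwrite(f"pics/{n}1.png",vision.grab_frame(n)[:,:,::-1])
s=cv2.imread("pics/side1.png")[100:330,150:430];cv2.imwrite("pics/side1c.png",cv2.resize(s,None,fx=2.6,fy=2.6,interpolation=cv2.INTER_CUBIC))
o=get_obs();print(o["tool_pos"],o["t"])
```

```text
[ 0.45476503 -0.00099352  0.29427008]
[ 0.49376208 -0.06366027  0.2259812 ] 2.5
```

View pics/wrist1.png

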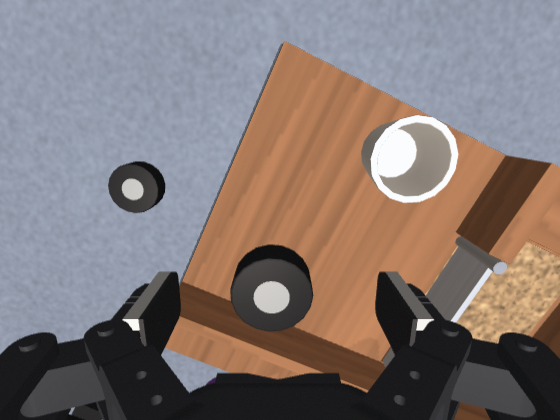

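View pics/side1c.png

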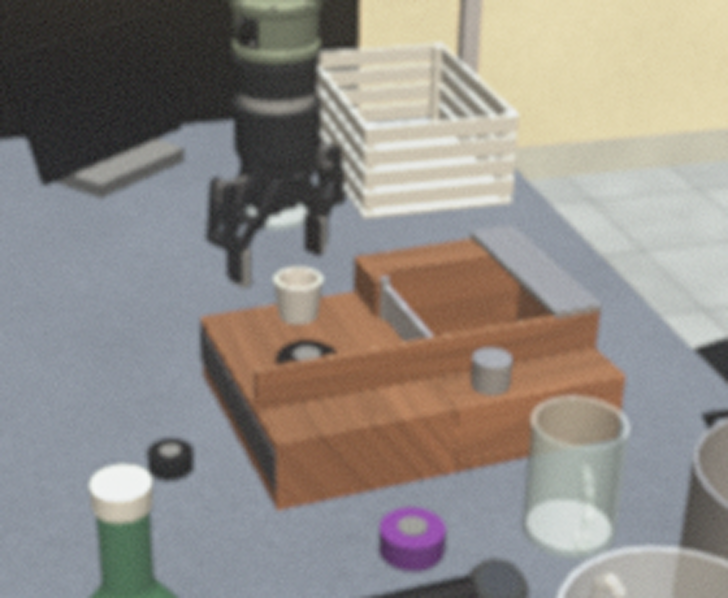

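Run:
```python
from h import *
i=dict(np.load("w1.npz"));o=get_obs();T=o["tool_pos"];R=o["tool_rot"]
for y in(-.0427,-.057,.0427):
  for z in(.045,.06,.073):
    for x in(-.011,.011): print(x,y,z,proj("wrist",T+R@np.array([x,y,z]),i).round(0))
th=np.radians(5.45);B=np.array([[np.cos(th),-np.sin(th)],[np.sin(th),np.cos(th)]]);O=np.array([.616,-.063])
for k,uv,z in(("fl",(284,42),.07),("btn",(271,297),.096),("cuprim",(414,159),.112),("hinge",(500,268),.11)):
    p=ray("wrist",uv,z,i);print(k,p.round(4),(B.T@(p[:2]-O)).round(4))
s=cv2.imread("pics/wrist1.png");
m=cv2.inRange(s[180:360,200:350],(0,0,0),(75,75,75));c=max(cv2.findContours(m,0,2)[0],key=cv2.contourArea);print(cv2.boundingRect(c),cv2.minEnclosingCircle(c))
c=s[230:380,100:460];cv2.imwrite("pics/w1c.png",cv2.resize(c,None,fx=2.2,fy=2.2,interpolation=cv2.INTER_CUBIC))
```

```text
-0.011 -0.0427 0.045 [176. 338.]
0.011 -0.0427 0.045 [171. 288.]
-0.011 -0.0427 0.06 [186. 316.]
0.011 -0.0427 0.06 [182. 271.]
-0.011 -0.0427 0.073 [193. 301.]
0.011 -0.0427 0.073 [190. 258.]
-0.011 -0.057 0.045 [140. 338.]
0.011 -0.057 0.045 [133. 288.]
-0.011 -0.057 0.06 [154. 316.]
0.011 -0.057 0.06 [148. 271.]
-0.011 -0.057 0.073 [163. 301.]
0.011 -0.057 0.073 [159. 258.]
-0.011 0.0427 0.045 [391. 338.]
0.011 0.0427 0.045 [396. 289.]
-0.011 0.0427 0.06 [380. 317.]
0.011 0.0427 0.06 [384. 271.]
-0.011 0.0427 0.073 [372. 301.]
0.011 0.0427 0.073 [376. 258.]
fl [0.4362 0.0375 0.07  ] [-0.1695  0.1172]
btn [ 0.5097 -0.1038  0.096 ] [-0.1097 -0.0305]
cuprim [0.5297 0.0167 0.112 ] [-0.0783  0.0876]
hinge [ 0.615  -0.0093  0.11  ] [0.0041 0.0535]
(31, 65, 82, 87) ((71.13093566894531, 107.91682434082031), 43.42642593383789)
```

View pics/w1c.png

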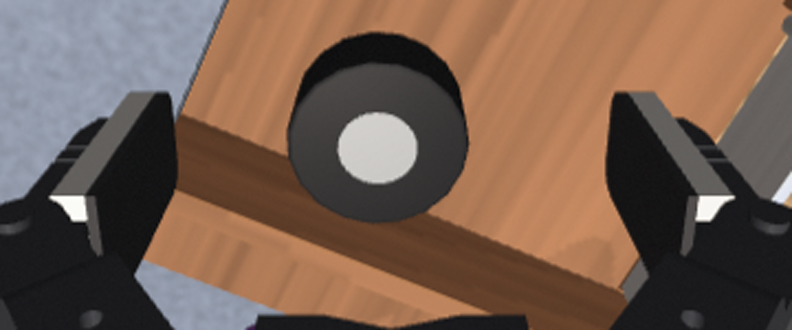

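{"api": "step_arm", "payload": {
  "motion": [
    [[-0.95,0.2,0,0,-1],[0,0,3,0,-1],[0,0,3,0,-1],[0,0,1.5,0,-1],[0,0,1,0,-1],[0,0,0,0,-1],[0,0,0,0,-1],[0,0,0,0,-1]]
  ]
}}

```text
t: 3.3
tool_pos: [0.5, -0.0711, 0.1401]
tool_rot: [[-0.506, 0.862, 0.002], [0.862, 0.506, -0.001], [-0.002, 0.002, -1.0]]
force: [0.3, -0.5, 0.7]
width: 0.0853
```

```bash
cat > look.py <<'E'
from h import *
import sys
k=sys.argv[1]
o=get_obs();i=vision.camera_info("wrist")
np.savez("w.npz",**{k:i[k] for k in i})
cv2.imwrite(f"pics/wrist{k}.png",vision.grab_frame("wrist")[:,:,::-1])
s=vision.grab_frame("side")[150:330,190:410,::-1]
cv2.imwrite(f"pics/side{k}.png",cv2.resize(s,None,fx=3.3,fy=3.3,interpolation=cv2.INTER_CUBIC))
th=np.radians(5.45);B=np.array([[np.cos(th),-np.sin(th)],[np.sin(th),np.cos(th)]]);O=np.array([.616,-.063])
T=o["tool_pos"];R=o["tool_rot"]
print(o["t"],T.round(4),"force",o["force"].round(1),"tcp box",B.T@(T[:2]-O))
for n,p in(("Bcorner",(-.011,-.0427,.06)),("Bcorner2",(.011,-.0427,.06)),("Ain",(0,.0427,.06))):
    P=T+R@np.array(p);print(n,(B.T@(P[:2]-O)).round(4),P[2].round(4),proj("wrist",P,i).round(0))
E
python3 look.py 2
```

```text
3.3 [ 0.5    -0.0711  0.1401] force [ 0.3 -0.5  0.7] tcp box [-0.11625638  0.00297073]
Bcorner [-0.1502 -0.0251] 0.08 [183. 311.]
Bcorner2 [-0.1595 -0.0051] 0.08 [179. 266.]
Ain [-0.0774  0.0209] 0.0801 [377. 289.]
```

View pics/wrist2.png

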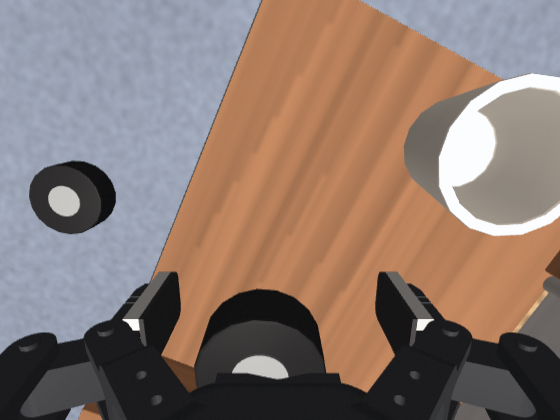

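View pics/side2.png

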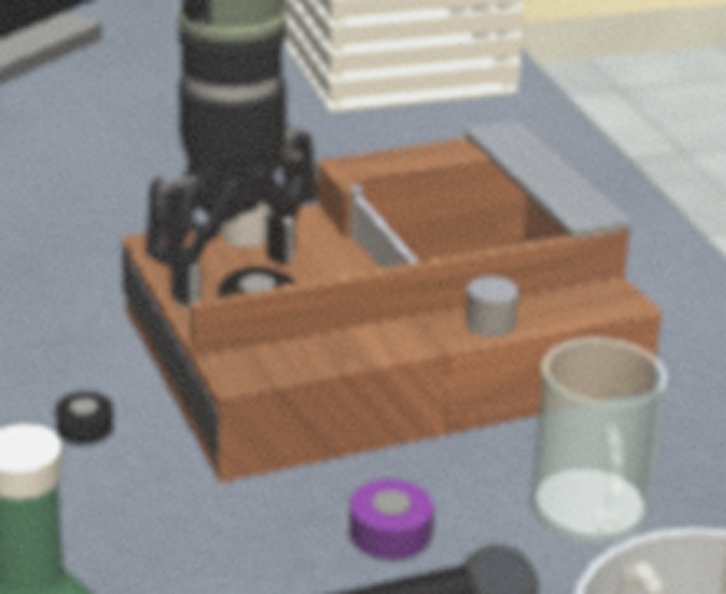

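{"api": "step_arm", "payload": {
  "motion": [
    [[-0.42,0.91,0,0,-1],[-0.42,0.91,0,0,-1],[-0.42,0.91,0,0,-1],[-0.42,0.91,0,0,-1],[-0.42,0.91,0,0,-1],[-0.42,0.91,0,0,-1],[-0.42,0.91,0,0,-1]]
  ]
}}

```text
t: 4.1
tool_pos: [0.568, -0.0637, 0.1385]
tool_rot: [[-0.507, 0.862, -0.004], [0.862, 0.507, -0.0], [0.002, -0.003, -1.0]]
force: [-8.6, -0.1, 4.9]
width: 0.0857
```

```bash
python3 look.py 3
```

```text
4.1 [ 0.568  -0.0637  0.1385] force [-8.6 -0.1  4.9] tcp box [-0.04782385  0.00386817]
Bcorner [-0.0821 -0.0241] 0.0786 [183. 311.]
Bcorner2 [-0.0914 -0.0042] 0.0786 [179. 266.]
Ain [-0.0094  0.0219] 0.0783 [377. 289.]
```

View pics/wrist3.png

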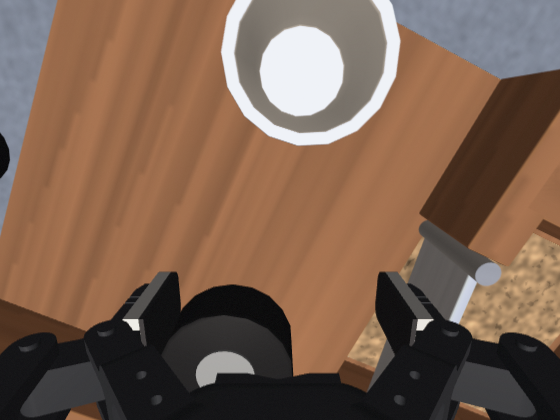

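View pics/side3.png

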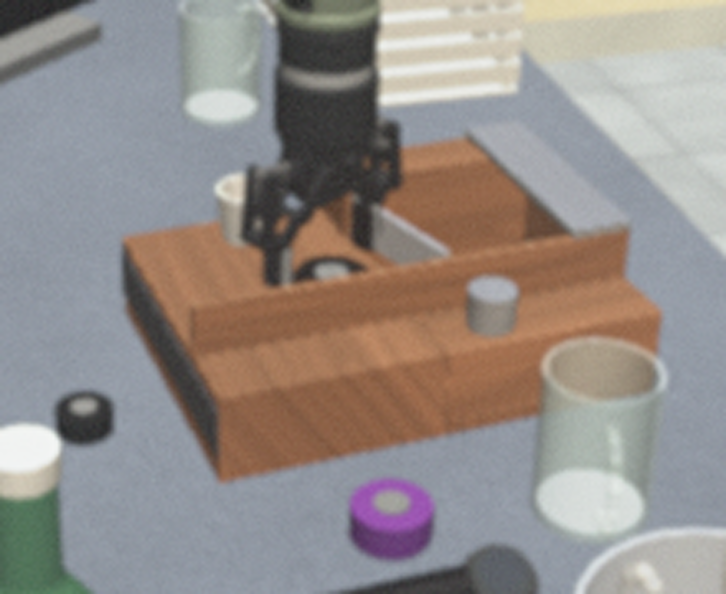

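{"api": "step_arm", "payload": {
  "motion": [
    [[-0.42,0.91,0,0,-1],[-0.42,0.91,0,0,-1],[-0.42,0.91,0,0,-1],[0,0,0,0,-1]]
  ]
}}

```text
t: 4.6
tool_pos: [0.5971, -0.0617, 0.1374]
tool_rot: [[-0.506, 0.863, -0.005], [0.863, 0.506, -0.002], [0.001, -0.006, -1.0]]
force: [-4.9, -5.1, -1.6]
width: 0.0853
```

```bash
python3 look.py 4
```

```text
4.6 [ 0.5971 -0.0617  0.1374] force [-4.9 -5.1 -1.6] tcp box [-0.01871337  0.00304553]
Bcorner [-0.0531 -0.025 ] 0.0777 [183. 311.]
Bcorner2 [-0.0624 -0.0051] 0.0777 [179. 266.]
Ain [0.0197 0.0209] 0.0772 [377. 289.]
```

View pics/wrist4.png

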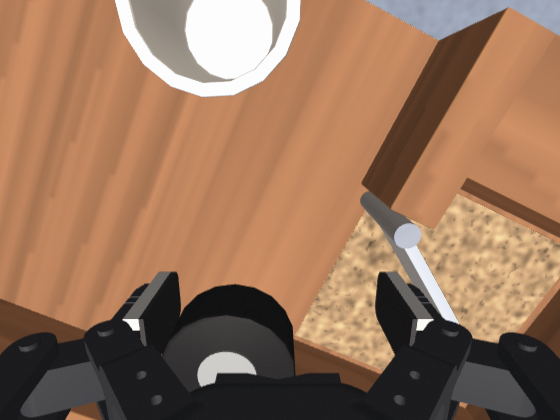

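View pics/side4.png

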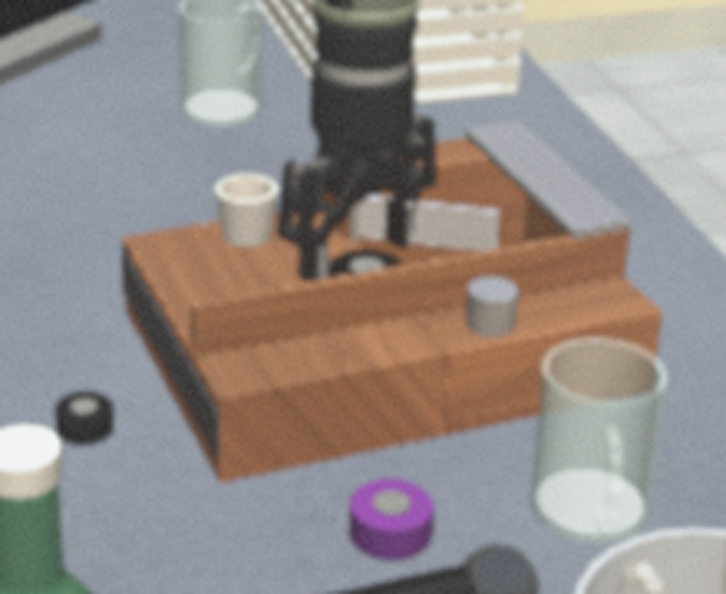

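{"api": "step_arm", "payload": {
  "motion": [
    [[-0.3,0.63,-0.1,0,-1],[-0.3,0.63,-0.1,0,-1],[-0.3,0.63,0,0,-1],[-0.3,0.63,0,0,-1],[-0.3,0.63,0,0,-1],[0,0,0,0,-1],[0,0,0,0,-1]]
  ]
}}

```text
t: 5.4
tool_pos: [0.6339, -0.0586, 0.1407]
tool_rot: [[-0.506, 0.863, 0.001], [0.863, 0.506, -0.001], [-0.002, -0.0, -1.0]]
force: [-0.0, -3.0, -2.6]
width: 0.0851
```

```bash
python3 look.py 5
```

```text
5.4 [ 0.6339 -0.0586  0.1407] force [-0.  -3.  -2.6] tcp box [0.01822552 0.00263253]
Bcorner [-0.0158 -0.0254] 0.0807 [183. 311.]
Bcorner2 [-0.0251 -0.0055] 0.0806 [179. 266.]
Ain [0.057  0.0205] 0.0807 [377. 289.]
```

View pics/wrist5.png

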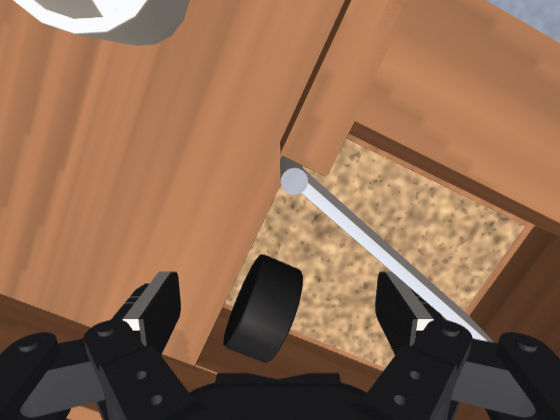

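View pics/side5.png

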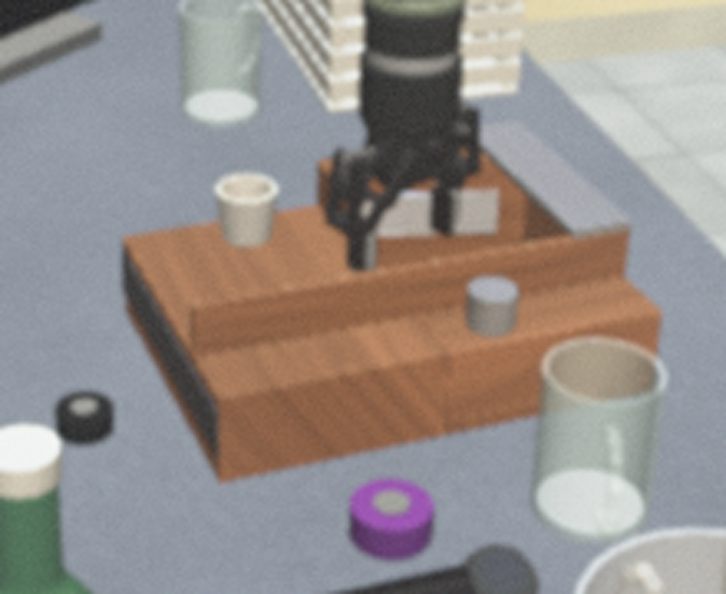

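The flap is held wide open and the buzzer has tipped over the sill. It shows edge-on in the wrist view at (263,308). I'll let it settle and look again.

{"api": "step_arm", "payload": {
  "motion": [
    [[0,0,0,0,-1],[0,0,0,0,-1],[0,0,0,0,-1],[0,0,0,0,-1],[0,0,0,0,-1]]
  ]
}}

```text
t: 6.0
tool_pos: [0.6337, -0.058, 0.141]
tool_rot: [[-0.506, 0.862, 0.001], [0.862, 0.506, -0.0], [-0.0, 0.0, -1.0]]
force: [1.2, -3.5, -1.3]
width: 0.0856
```

```bash
python3 look.py 6; python3 -c "
import cv2
cv2.imwrite('pics/w6c.png',cv2.resize(cv2.imread('pics/wrist6.png')[220:400,150:400],None,fx=3,fy=3))"
```

```text
6.0 [ 0.6337 -0.058   0.141 ] force [ 1.2 -3.5 -1.3] tcp box [0.01811641 0.00332468]
Bcorner [-0.0159 -0.0247] 0.081 [183. 311.]
Bcorner2 [-0.0252 -0.0047] 0.081 [179. 266.]
Ain [0.0569 0.0213] 0.0811 [377. 289.]
```

View pics/w6c.png

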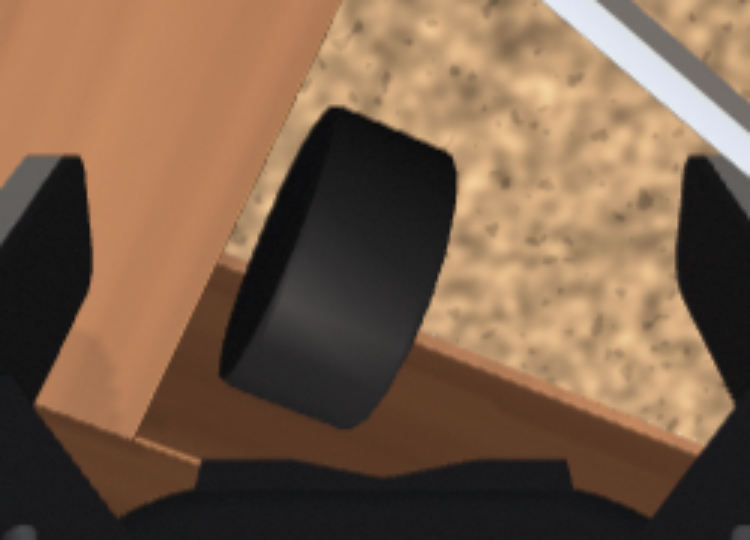

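Run:
```python
from h import *
i=dict(np.load("w.npz"))
th=np.radians(5.45);B=np.array([[np.cos(th),-np.sin(th)],[np.sin(th),np.cos(th)]]);O=np.array([.616,-.063])
for z in(.04,.05,.06):
  for n,uv in(("uL",(261.7,255)),("uR",(223.3,346)),("tL",(301.7,271.7)),("tR",(265,362.7)),("shelf edge",(224,308))):
    p=ray("wrist",uv,z if n[0]!="s" else .07,i);print(z,n,(B.T@(p[:2]-O)*1000).round(1))
for x0 in(0,4,8):
  for al in(0,15,25):
    a=np.radians(al) # lean: top toward +x... axis n=(cos a, 0, sin(a))
    out=[]
    for s in(0,.026):
      for y in(.0,):
        for sg in(1,-1):
          c=np.array([x0/1000+s*np.cos(a),-.028+sg*.028,.04+s*np.sin(a)])
          w=np.r_[O+B@c[:2],c[2]];out.append(proj("wrist",w,i).round(0).tolist())
    print(x0,al,out)
```

```text
0.04 uL [10.4 -2.3]
0.04 uR [ 13.8 -66.8]
0.04 tL [35.  -2.1]
0.04 tR [ 41.8 -67.2]
0.04 shelf edge [  1.1 -22.7]
0.05 uL [9.  1.8]
0.05 uR [ 12.2 -58.8]
0.05 tL [32.2  2. ]
0.05 tR [ 38.5 -59.2]
0.05 shelf edge [  1.1 -22.7]
0.06 uL [7.6 6. ]
0.06 uR [ 10.6 -50.9]
0.06 tL [29.4  6.2]
0.06 tR [ 35.3 -51.3]
0.06 shelf edge [  1.1 -22.7]
0 0 [[246.0, 244.0], [209.0, 324.0], [289.0, 262.0], [249.0, 340.0]]
0 15 [[246.0, 244.0], [209.0, 324.0], [288.0, 267.0], [247.0, 346.0]]
0 25 [[246.0, 244.0], [209.0, 324.0], [285.0, 269.0], [243.0, 350.0]]
4 0 [[253.0, 247.0], [215.0, 326.0], [295.0, 265.0], [255.0, 342.0]]
4 15 [[253.0, 247.0], [215.0, 326.0], [294.0, 270.0], [253.0, 349.0]]
4 25 [[253.0, 247.0], [215.0, 326.0], [292.0, 272.0], [250.0, 353.0]]
8 0 [[260.0, 250.0], [221.0, 329.0], [302.0, 268.0], [261.0, 344.0]]
8 15 [[260.0, 250.0], [221.0, 329.0], [301.0, 273.0], [259.0, 351.0]]
8 25 [[260.0, 250.0], [221.0, 329.0], [299.0, 275.0], [256.0, 355.0]]
```

View pics/side6.png

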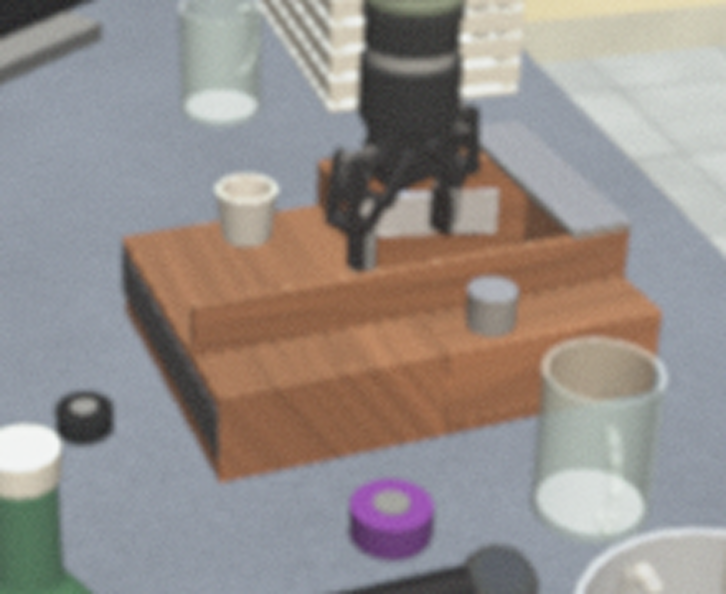

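The buzzer stands upright on its rim about 8 mm behind the sill, with its top at about 68 mm, under the flap's lower edge at 73 mm. I'll back straight out so the flap follows the finger shut.

{"api": "step_arm", "payload": {
  "motion": [
    [[0.42,-0.91,0,0,-1],[0.42,-0.91,0,0,-1],[0.42,-0.91,0,0,-1],[0.42,-0.91,0,0,-1],[0.42,-0.91,0,0,-1],[0.42,-0.91,0,0,-1],[0.42,-0.91,0,0,-1],[0.42,-0.91,0,0,-1],[0.42,-0.91,0,0,-1],[0.42,-0.91,0,0,-1],[0.42,-0.91,0,0,-1],[0,0,0,0,-1]]
  ]
}}

```text
t: 7.3
tool_pos: [0.5222, -0.0685, 0.1408]
tool_rot: [[-0.506, 0.862, -0.001], [0.862, 0.506, 0.001], [0.001, -0.001, -1.0]]
force: [0.4, 0.2, -0.0]
width: 0.0854
```

{"api": "step_arm", "payload": {
  "motion": [
    [[0,0,-3,0,-1],[0,0,-3,0,-1],[0,0,-3,0,-1],[0,0,-3,0,-1],[3,0,0,0,-1],[4,0,0,0,-1],[4,0,0,0,-1],[0,0,0,0,-1],[0,0,0,0,-1]]
  ]
}}

```text
t: 8.2
tool_pos: [0.4683, 0.0267, 0.2613]
tool_rot: [[-0.508, 0.861, 0.001], [0.861, 0.508, -0.0], [-0.001, 0.001, -1.0]]
force: [0.6, -0.9, 0.9]
width: 0.0852
```

```bash
python3 look.py 7
python3 - <<'E'
from h import *
f=vision.grab_frame("top")[125:285,250:410,::-1]
cv2.imwrite("pics/top7.png",cv2.resize(f,None,fx=3.7,fy=3.7,interpolation=cv2.INTER_CUBIC))
E
```

```text
8.2 [0.4683 0.0267 0.2613] force [ 0.6 -0.9  0.9] tcp box [-0.13849825  0.10327934]
Bcorner [-0.1724  0.0752] 0.2012 [183. 311.]
Bcorner2 [-0.1818  0.0951] 0.2012 [179. 266.]
Ain [-0.0998  0.1214] 0.2013 [377. 289.]
```

View pics/wrist7.png

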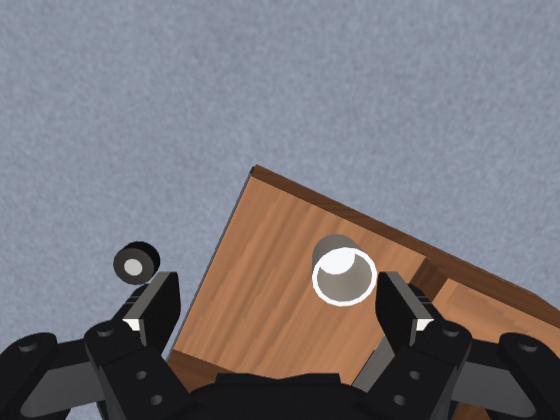

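View pics/top7.png

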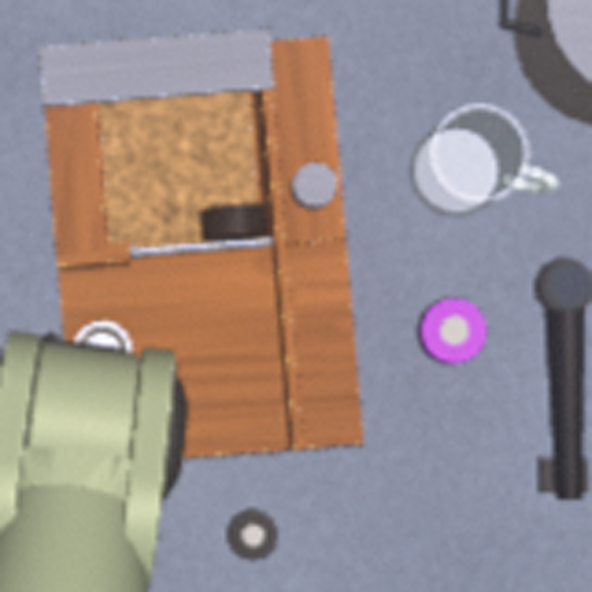

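View pics/side7.png

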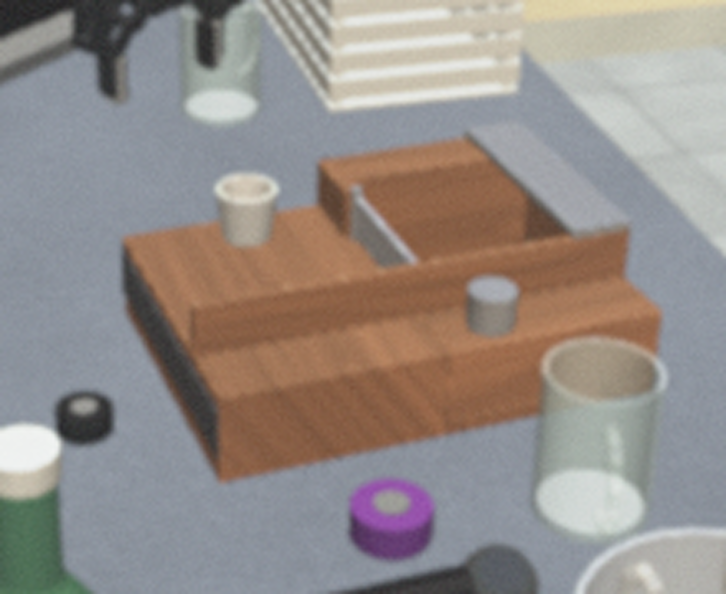

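The flap is back on its original line (crop 131,253 to 272,241). The buzzer is at rest behind it at (235,222), and the cup, tin and mugs look unmoved. Handing in.

```bash
python3 -c "
from bench import robot
print(robot.job_done())"
```

```text
the job is handed in; nothing more can be done
None
```

The buzzer is in the well of the returns box, the flap is shut behind it, and I handed the job in at about 8 s of the 32 s allowed. The hand-in reports no verdict.

- **What I did:** With the gripper fully open and turned about 25° to the box, I made one straight push along the shelf. The leading finger opened the flap and held it. The trailing finger slid the larger black puck along the fence and over the sill. I then backed straight out so the flap followed the finger shut, and moved the arm clear.
- **Last checks, from the pictures:**
  - **Flap:** it is back on its original shut line.
  - **Buzzer:** it stands upright on its rim, its underside about 8 mm behind the gate and its underside's centre about 40 mm above the table. It did not fall flat, but "lies or leans at rest" should cover that. I estimated these numbers from the wrist picture before the flap closed. The later top view still shows it standing there.
  - **Bystanders:** the cup, tin, mugs and microphone show no visible movement. I judged this by eye and did not measure it.
  - **Arm:** it touches nothing, and the force reading is close to zero.
- **Not measured:** I had no direct reading of the flap angle or of contact between buzzer and flap. The pictures showed the flap well open before the buzzer reached the sill, and the two apart.
- **Disagreement:** the top and wrist views differed by 1–5 mm on box points such as the hinge, too little to matter here.

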